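Unlatch and open the gate of the bottle pen

ROBOT

A 6-joint arm with a two-finger parallel gripper is mounted at the origin on a cart in front of the work surface, level with it; the furniture and walls round the work are solid. World frame = base frame: x ahead of the robot, y to its left, z up, the work surface at z = 0. Lengths are in m, angles in rad, forces in N, time in s.
With the tool pointing down it reaches from about 0.3 to 0.775 m from the base axis. Payload 14.6 kg.
Tool frame: the origin (TCP) lies between the finger pads; the fingertips stand 17 mm ahead of it and the grasp point (between the pads) lies 2 mm behind it; y points along the fingers, x is the direction in which the jaws open and shut, and the axes are right-handed (so a half turn about y gives the same grasp; the last joint's range is limited). The gripper opens to 85 mm and grips with 20 to 120 N. Pads are 22 mm wide; open, the fingers measure 114 mm over their backs; the gripper's body (76 mm by 85 mm) begins 54 mm behind the grasp point. The pads swing forward as they close: fully open they stand 13 mm farther back than shut.
Start: joints at [1.226, 0.3, 1.521, -0, 1.321, -0.067], TCP at [0.151, 0.529, 0.248] pointing down, gripper open.
Joint ranges: [-3.03, 3.03], [-0.79, 2.21], [0.23, 2.52], [-1.04, 4.18], [0, 3.07], [-2.55, 2.55]. Speed limits (rad/s): [2.22, 2.22, 2.57, 3.14, 3.14, 3.14].

INTERFACE

Orientations are given as a rotation vector (axis times angle).
In Python, from rig import * gives the robot as it stands.
- The arm moves only by the shell command python3 -m handwheel 'ROWS' [FORCE]. ROWS is JSON, a list of rows, each a list of 5 numbers: the closure, from 0 (fully open) to 1 (shut), then the shift along the tool's x, y, z in m, then the turn about the tool's y in degrees. In form: [[claw, tx, ty, tz, roll], ...]. A call has 1 to 12 rows; each row is the pose to reach, as a shift and turn from the pose commanded when the call began, along the tool's axes at that moment; what a row does not reach only later rows make up. A row lasts 1/10 s, in which the tool goes at most 50 mm and 8.59 degrees, less where a joint would pass 70% of its speed; a pose out of reach is approached as far as the arm can. A call with a gripper value outside its range is refused whole. The fingers move at their own pace and stop on an object; FORCE is the grip in N (left out, the last holds). Time passes only in rows, so rows that repeat a pose let the fingers close. It gives the time, the measured TCP pose, the force and the opening at its end, in the units of the state.
- read_state(): the state, without advancing time (a new reading comes with each control period).
- get_image(name): name is "side" or "top"; returns the picture (420x560x3 uint8, blue, green, red); there is no depth.
- get_calibration(name): a dict with "vertical_fov" (degrees; the focal length in pixels is half the picture's height over the tangent of half this angle, whatever the lens; pixels are square), "cx", "cy" (the principal point, pixels), "world_to_cam" (4x4, takes a point from world to camera coordinates). Camera axes: x right, y down, z forward; pixel columns grow to the right and rows downward; lengths in m; the calibration is good to about 2 mm. A picture is of the moment at which its call begins. get_calibration takes no time and is no camera call.
- close_job(): hands the job in, once; it reports no verdict.
Trained networks look in the newest picture that a camera, given by its name, has taken for a name from the list of things; names that differ only in an ending like _2 or _b are one class to them, and where a whole thing is asked for, a point or a joint stands for the part that bears it (a point fixed in the world has none). Each returns a list of dicts, best first, with "score" (0 to 1); they miss things now and then, are a little off and sometimes report something else, mostly with a low value. They report only what shows in the picture. A call takes as long as a camera call. They do not tell look-alikes from the thing itself.
- regions_of(camera, label): "region" (420x560 bool, what is visible of it) and "point" ([column, row] in pixels, amid what is visible of it).
The state is a dict: "time": time; "joint_pos": joint angles; "qd": joint speeds; "joint_efforts": joint torques, N m; "ee_pos": TCP position; "eef_rot": TCP orientation; "wrist_force": force on the tool from outside, world axes, zero at the start; "torque": the same for the moment, N m; "width": opening from 0.0 (shut) to 1.0 (fully open).
Only numpy, scipy, OpenCV 4.12 (cv2) and the standard library are available. Lean on these libraries where they do the work, as an engineer would, in place of code of your own. Each camera call takes 0.05 s, during which the arm holds its last target.

TASK

Two identical clear-walled pens with barred front gates stand on the worktop, one with a small brown glass bottle in it, the other with a white jar. Lift the red thumb lever on the pen with the brown bottle until its latch bar is out of the catch, swing that gate wide open towards you so that the bottle can be taken out, then let go so that the bar drops back down. Leave the other pen's gate shut and both the bottle and the jar standing where they are.

Things in the scene. Friction and masses are not known exactly. Their poses are not given: they have to be found in the camera images.
- bottle_lever (a point): Centre of the red thumb lever of the brown bottle's pen: an upright paddle 10 mm thick (x), 22 wide (y), top 17 mm above this point, standing on a steel latch bar 8 mm thick, 12 high, its centre line 20 mm below. The gate's top rail is 50 mm below. Pinch it across x from above. Axes, gate shut: x level, square to the gate, into the pen, away from the robot; y along the bar to the gate's hinge; z up.
- bottle_gate (a joint): Opening angle of that barred gate (rad): 0 shut, grows as it swings out towards the robot, clockwise from above; stop at 1.75. Its vertical hinge axis is at x +10, y +130 mm in the lever's frame, at the gate's left end seen from the robot. Stiff hinge (0.05 N m): stays where it is left. With the bar in the catch it opens no more than about 0.02.
- bottle_latch (a joint): Angle of that gate's latch bar (rad): 0 level, grows as the lever is lifted, stop at 0.6; falls back by its weight (70 g). Pivot, axis along x, at y +95, z -20 mm in the lever's frame. The bar's end, 55 mm past the lever, lies in a dark catch on the right post, behind a lip 14 mm high; free above 0.10, the lever 10 mm up (20 to 30 is comfortable).
- jar_gate (a joint): Opening angle (rad) of the gate of the other pen, of the same make with the same red lever, the one with the white jar: 0 shut and latched.
- brown_bottle: Small brown glass bottle with a white cap, 44 mm across, 100 mm high, loose in the pen to be opened, 70 mm or more behind its bar; origin at the centre of its underside, z up. Each pen is 140 mm deep, 200 wide, fixed to the worktop, with clear walls 74 mm high.
- white_jar: White lidded ointment jar, 68 mm across, 50 mm high, loose in the other pen; origin at the centre of its underside, z up.
Things that resemble listed ones, but are neither listed nor needed, are in the scene too. What is shaped like the white_jar but blue or orange is not meant.

How it is judged:
By the outcome, as a careful person would: the job done as asked, in the order asked, and still so for the second after the job is handed in, with the robot touching nothing.
It also fails if it takes over 38 s, if anything falls off the work surface, if the arm or the gripper's body presses on something with over 40 N, if the wrist force passes 120 N, or if a joint passes its speed limit or range.

## Working session

There is one attempt and no reset: what is moved stays moved. The work goes in short steps, Python scripts to look and compute and a shell command to move; the robot and the scene stay as the last step left them, time stands still between calls to the robot, and variables do not carry over. Pictures are saved under pics/ and viewed, and the job is handed in when it is done.

```bash
mkdir -p pics
python3 - <<'E'
from rig import *
import cv2
for n in("side","top"):
    cv2.imwrite(f"pics/{n}0.png",get_image(n)); c=get_calibration(n); print(n,c)
s=read_state(); print(s)
E
```

```text
side {'vertical_fov': 47.39378925276638, 'cx': 287.26317116496006, 'cy': 204.94431503430533, 'world_to_cam': array([[ 0.99973454,  0.01916262, -0.01279242, -0.54928772],
       [ 0.0015165 , -0.6087452 , -0.79336435,  0.06060567],
       [-0.02299026,  0.79313434, -0.60861266,  1.4421999 ],
       [ 0.        ,  0.        ,  0.        ,  1.        ]])}
top {'vertical_fov': 55.85060890976326, 'cx': 282.8006661662752, 'cy': 211.69217769945635, 'world_to_cam': array([[-0.01681665, -0.99985007,  0.00412664, -0.02171626],
       [-0.98444015,  0.01583518, -0.17500525,  0.58911692],
       [ 0.17491367, -0.00700543, -0.98455885,  1.03356355],
       [ 0.        ,  0.        ,  0.        ,  1.        ]])}
{'time': 0.1, 'joint_pos': array([ 1.22640963e+00,  3.00418809e-01,  1.52153909e+00, -1.08231045e-05,
        1.32067206e+00, -6.65706734e-02]), 'qd': array([ 0.00065225, -0.00130709, -0.00112082,  0.00066939, -0.00044221,
        0.00195696]), 'joint_efforts': array([ 3.90042042e-04, -5.44383609e+01, -3.62361217e+01, -1.38228061e-04,
        3.23103966e-03,  1.85173775e-05]), 'ee_pos': array([0.15076517, 0.52873213, 0.24776775]), 'eef_rot': array([-1.32849863, -1.00151591,  1.00295002]), 'wrist_force': array([ 0.63954417, -0.13642412,  0.24058343]), 'torque': array([-0.03130003,  0.04430552, -0.00820242]), 'width': 0.997901519830251}
```

View pics/side0.png

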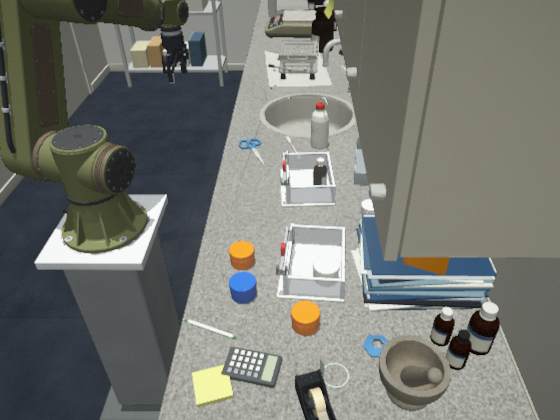

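View pics/top0.png

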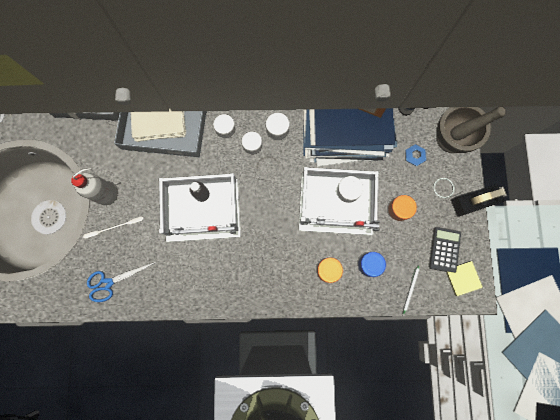

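The top view shows two pens: the left one at about (200,207), with a dark bottle at (197,190) and its lever at (213,228), and the right one at (340,200), with the white jar at (349,188) and its lever at (360,223). The left pen fits "brown bottle". I'll confirm that in an enlarged crop and triangulate.

```bash
cat > h.py <<'E'
from rig import *
import cv2, numpy as np
from scipy.spatial.transform import Rotation as R
def P(n):
    c=get_calibration(n); f=210/np.tan(np.radians(c["vertical_fov"]/2))
    K=np.array([[f,0,c["cx"]],[0,f,c["cy"]],[0,0,1]]); return K@c["world_to_cam"][:3]
def proj(n,p):
    q=P(n)@np.r_[p,1]; return q[:2]/q[2]
def tri(ps,pt):
    X=cv2.triangulatePoints(P("side"),P("top"),np.array(ps,float).reshape(2,1),np.array(pt,float).reshape(2,1)); X=(X[:3]/X[3]).ravel()
    return X, proj("side",X)-ps, proj("top",X)-pt
def atz(n,uv,z):
    A=P(n); B=np.c_[A[:,0],A[:,1],-np.r_[uv,1]]
    return np.linalg.solve(B,-(A[:,2]*z+A[:,3]))[:2]
def crop(n,img,u,v,w,h,s,name):
    cv2.imwrite("pics/"+name,cv2.resize(img[v:v+h,u:u+w],None,fx=s,fy=s,interpolation=cv2.INTER_CUBIC))
E
python3 - <<'E'
from h import *
for n in("side","top"):
    im=get_image(n)
    for l in("bottle_lever","brown_bottle","white_jar"):
        for r in regions_of(n,l)[:5]:
            ys,xs=np.where(r["region"]); print(n,l,round(r["score"],2),np.round(r["point"],1),len(xs),xs.min() if len(xs) else 0,xs.max(),ys.min(),ys.max(), "cent",xs.mean().round(1),ys.mean().round(1))
a=cv2.resize(get_image("side")[140:215,270:345],None,fx=6,fy=6,interpolation=cv2.INTER_CUBIC)[:450,:350]
b=cv2.resize(get_image("top")[165:250,150:250],None,fx=4.5,fy=4.5,interpolation=cv2.INTER_CUBIC)
o=np.zeros((450,800,3),np.uint8);o[:,:350]=a;o[:b.shape[0],350:350+b.shape[1]]=b
cv2.imwrite("pics/c1.png",o)
E
```

```text
side bottle_lever 0.59 [282.8 166.5] 79 282 286 152 181 cent 284.1 166.2
side brown_bottle 0.82 [321.5 174. ] 354 312 327 157 185 cent 319.7 172.2
side white_jar 0.94 [325.5 266. ] 540 313 339 255 277 cent 326.1 266.4
side white_jar 0.61 [305.6 316.2] 864 291 319 300 334 cent 305.3 316.8
side white_jar 0.61 [242.7 256.5] 643 229 255 241 269 cent 242.0 254.4
side white_jar 0.56 [242.5 285.5] 780 228 257 270 302 cent 243.2 286.6
top bottle_lever 0.78 [214.4 226. ] 118 174 232 226 233 cent 211.7 228.9
top brown_bottle 0.71 [203.  193.1] 273 190 208 182 200 cent 199.1 191.1
top white_jar 0.96 [351.6 186.3] 494 337 361 176 201 cent 349.0 189.0
top white_jar 0.87 [401.1 207.8] 561 388 415 195 220 cent 401.8 207.6
top white_jar 0.79 [327.7 270. ] 532 317 342 257 283 cent 329.3 270.0
top white_jar 0.56 [371.6 260.8] 529 358 384 252 276 cent 371.0 263.9
```

View pics/c1.png

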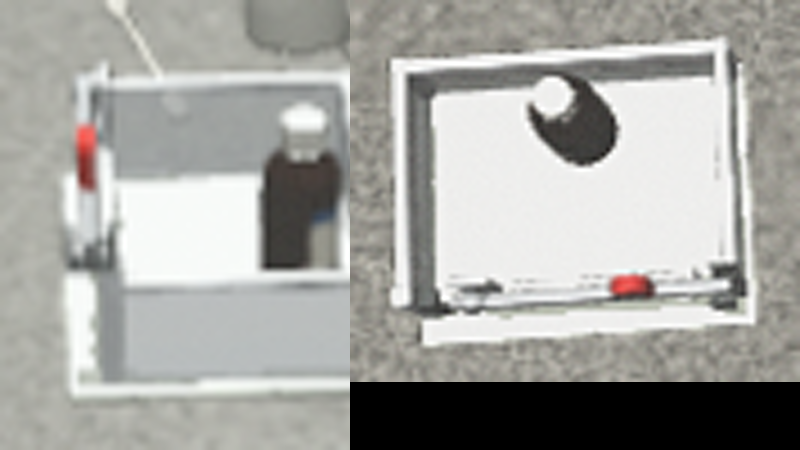

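The crop confirms it: the left pen holds the brown bottle with the white cap. Its red lever is at side (284.5,166) and top (212.4,228.6). The jar's look-alikes (orange and blue) aren't involved.

Run:
```python
from h import *
D={}
for n,box in(("side",(275,155,295,180)),("top",(200,218,226,240))):
    im=get_image(n).astype(int); m=(im[...,2]-np.maximum(im[...,0],im[...,1])).clip(0).astype(float)
    m[m<30]=0
    u0,v0,u1,v1=box; k=np.zeros_like(m);k[v0:v1,u0:u1]=1;m*=k
    v,u=np.mgrid[:420,:560]; D[n]=np.array([(u*m).sum(),(v*m).sum()])/m.sum()
    ys,xs=np.where(m>50);print(n,D[n],xs.min(),xs.max(),ys.min(),ys.max())
X,a,b=tri(D["side"],D["top"]);print("lever",X,a,b)
# pen orientation: rear wall top edge in top picture, z=.074 ; gate bar
f=lambda u,v:((u-350)/4.5+150,v/4.5+165)
for nm,p,q,z in(("backrim",(395,63),(725,45),.074),("bar",(440,299),(735,286),X[2]-.014),("frontbase",(425,335),(752,318),0)):
    A=atz("top",f(*p),z);B=atz("top",f(*q),z);d=A-B;print(nm,A,B,np.linalg.norm(d),"yaw",np.degrees(np.arctan2(-d[0],d[1])))
s=read_state(); print(R.from_rotvec(s["eef_rot"]).as_matrix().round(4))
```

```text
side [283.87623066 164.76969058] 283 285 161 170
top [211.45730247 227.69859005] 208 215 226 230
lever [0.53792883 0.1516744  0.11762092] [ 0.1185785  -0.02541101] [0.03287764 0.21159676]
backrim [0.68044279 0.301196  ] [0.6885537  0.10192244] 0.19943855568539987 yaw 2.3307888340054346
bar [0.53240678 0.26100773] [0.5371753  0.09190217] 0.1691727865325486 yaw 1.6152273775733639
frontbase [0.52332708 0.29870549] [0.53072532 0.09287938] 0.20595903415835867 yaw 2.058560284401787
[[ 0.2742  0.     -0.9617]
 [ 0.9617  0.      0.2742]
 [ 0.     -1.     -0.    ]]
```

Run:
```python
from h import *
from scipy.optimize import least_squares
print("knobA",tri((351,72),(122,95))[0],"knobB",tri((377,190),(382,92))[0])
print(tri((352,72),(122,95))[1:], tri((377,190),(382,92))[1:])
obs={"side":np.array([283.88,164.77]),"top":np.array([211.46,227.70])}
yaw=np.radians(2.1);Rz=R.from_euler("z",yaw).as_matrix()
c=np.array([[a,b,d] for a in(-.005,.005) for b in(-.011,.011) for d in(-.014,.017)])
def cen(n,p):
    h=cv2.convexHull(np.float32([proj(n,p+Rz@k) for k in c])*64).reshape(-1,1,2); m=cv2.moments(h); return np.array([m["m10"],m["m01"]])/m["m00"]/64
r=least_squares(lambda p:np.r_[cen("side",p)-obs["side"],cen("top",p)-obs["top"]],[.538,.152,.118]);print(r.x,r.fun)
L=r.x
print("hinge",L+Rz@[.01,.13,0])
s=read_state();Rt=R.from_rotvec(s["eef_rot"]).as_matrix()
print("shift to lever in tool axes",Rt.T@(L-s["ee_pos"]))
```

```text
knobA [0.75451028 0.29055778 0.36608738] knobB [ 0.77019811 -0.25121277  0.32166272]
(array([ 4.69493057, -2.33586982]), array([ 1.13953358, 10.76744354])) (array([ 8.68935158, -3.87741455]), array([ 1.93831434, 13.19962479]))
[0.53805692 0.15143045 0.11623621] [ 0.15664001 -0.02316519  0.04134207  0.1120172 ]
hinge [0.54328652 0.28170958 0.11623621]
shift to lever in tool axes [-0.25684956  0.13204959 -0.47589688]
```

```bash
python3 -m handwheel '[[0.4,-0.024,0,-0.043,7],[0.4,-0.048,0,-0.086,14],[0.4,-0.072,0,-0.129,21],[0.4,-0.096,0,-0.172,28],[0.4,-0.118,0,-0.216,35],[0.4,-0.141,0,-0.259,42],[0.4,-0.164,0,-0.302,49],[0.4,-0.187,0,-0.345,56],[0.4,-0.21,0.01,-0.388,63],[0.4,-0.233,0.02,-0.431,68],[0.4,-0.256,0.03,-0.475,72],[0.4,-0.257,0.05,-0.476,72]]' 25
cat > st.py <<'E'
from h import *
import sys
s=read_state();Rt=R.from_rotvec(s["eef_rot"]).as_matrix()
print(s["time"],s["ee_pos"].round(4),s["wrist_force"].round(1),s["width"].round(3),s["joint_pos"].round(2),"yaw x",np.degrees(np.arctan2(Rt[1,0],Rt[0,0])).round(2))
L=np.array([.5381,.1514,.1170])
print("to lever, tool axes",(Rt.T@(L-s["ee_pos"])).round(4));
E
python3 st.py
python3 - <<'E'
from h import *
a=get_image("side")[120:220,240:360];b=get_image("top")[165:250,150:250]
cv2.imwrite("pics/c2.png",np.hstack([cv2.resize(a,(400,333),interpolation=2),cv2.resize(b,(392,333),interpolation=2)]))
E
```

```text
time: 1.9
ee_pos: [0.5413, 0.1476, 0.1985]
eef_rot: [-1.571, -0.025, 0.021]
wrist_force: [0.9, 0.4, 0.4]
width: 0.594Traceback (most recent call last):
  File "st.py", line 4, in <module>
    print(s["time"],s["ee_pos"].round(4),s["wrist_force"].round(1),s["width"].round(3),s["joint_pos"].round(2),"yaw x",np.degrees(np.arctan2(Rt[1,0],Rt[0,0])).round(2))
                                                                   ^^^^^^^^^^^^^^^^
AttributeError: 'float' object has no attribute 'round'
```

View pics/c2.png

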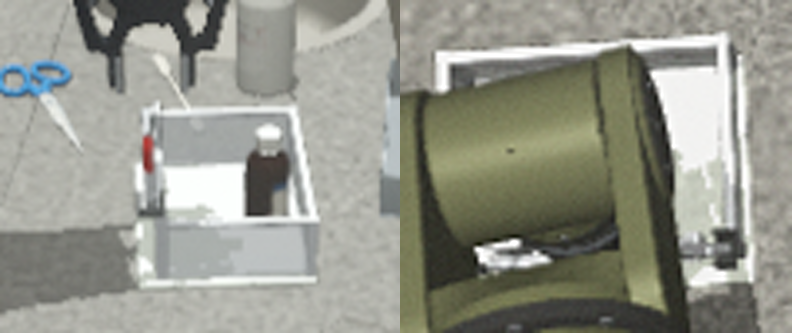

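The side crop shows the fingers straddling the lever in x, at crop columns 117 and 187 with the lever at 149. The bottle is untouched.

```bash
sed -i 's/s\["width"\].round(3)/round(s["width"],3)/' st.py; python3 -m handwheel '[[0.4,0,0,0,0]]'; python3 st.py
```

```text
time: 2.1
ee_pos: [0.5378, 0.1516, 0.1986]
eef_rot: [-1.571, -0.029, 0.029]
wrist_force: [-0.4, -0.1, -0.2]
width: 0.599
2.1 [0.5378 0.1516 0.1986] [-0.4 -0.1 -0.2] 0.599 [0.21 0.36 1.56 0.   1.22 0.17] yaw x 2.12
to lever, tool axes [ 0.0003  0.0816 -0.0002]
```

```bash
python3 -m handwheel '[[0.5,0,0.03,0,0],[0.5,0,0.055,0,0],[0.5,0,0.07,0,0],[0.5,0,0.076,0,0],[0.5,0,0.076,0,0]]' 25; python3 st.py
python3 - <<'E'
from h import *
a=get_image("side")[120:220,240:360]
cv2.imwrite("pics/c3.png",cv2.resize(a,(720,600),interpolation=2))
E
```

```text
time: 2.6
ee_pos: [0.538, 0.1519, 0.1229]
eef_rot: [-1.57, -0.03, 0.029]
wrist_force: [-0.4, 0.5, -0.6]
width: 0.502
2.6 [0.538  0.1519 0.1229] [-0.4  0.5 -0.6] 0.502 [0.21 0.45 1.62 0.   1.07 0.17] yaw x 2.15
to lever, tool axes [ 0.0001  0.0059 -0.0005]
```

View pics/c3.png

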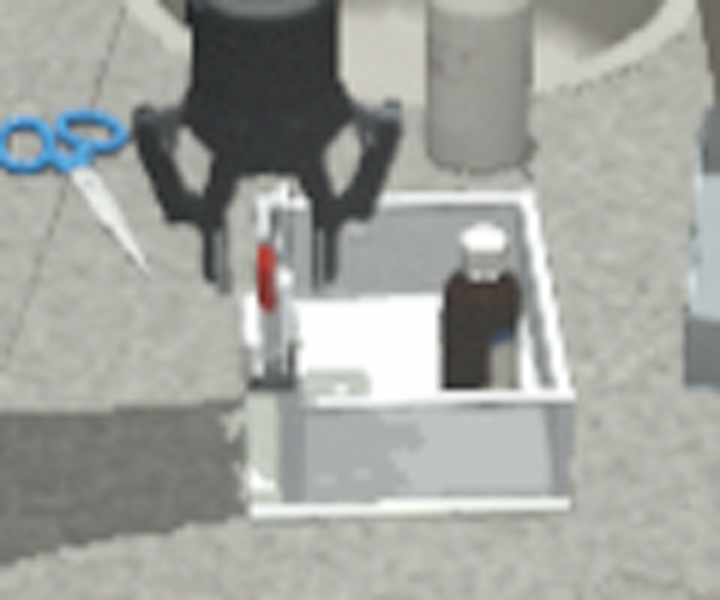

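The fingers are at columns 217 and 324 and straddle the lever at 266, with the tips (row 285) beside it. Now I close.

```bash
python3 -m handwheel '[[0.8,0,0,0,0],[1,0,0,0,0],[1,0,0,0,0],[1,0,0,0,0],[1,0,0,0,0]]' 25; python3 st.py
```

```text
time: 3.15
ee_pos: [0.5368, 0.1512, 0.123]
eef_rot: [-1.571, -0.027, 0.032]
wrist_force: [-16.0, -1.7, 12.5]
width: 0.113
3.15 [0.5368 0.1512 0.123 ] [-16.   -1.7  12.5] 0.113 [0.21 0.45 1.62 0.   1.07 0.17] yaw x 2.12
to lever, tool axes [0.0013 0.006  0.0001]
```

The grip is on the paddle (9.6 mm), with side load of -16 N in x and 12.5 N up. I'll relieve that slightly, then begin the lift.

```bash
python3 -m handwheel '[[1,-0.001,-0.001,0,0],[1,-0.002,-0.001,0,0],[1,-0.002,-0.002,0,0],[1,-0.002,-0.002,0,0]]' 25; python3 st.py
```

```text
time: 3.55
ee_pos: [0.5359, 0.1515, 0.1242]
eef_rot: [-1.57, -0.028, 0.029]
wrist_force: [-2.0, 4.8, -3.1]
width: 0.111
3.55 [0.5359 0.1515 0.1242] [-2.   4.8 -3.1] 0.111 [0.21 0.45 1.63 0.   1.07 0.17] yaw x 2.1
to lever, tool axes [ 0.0022  0.0072 -0.0001]
```

```bash
python3 -m handwheel '[[1,0,-0.0035,0.001,0],[1,0,-0.0075,0.0025,0],[1,0,-0.011,0.004,0],[1,0,-0.015,0.006,0],[1,0,-0.019,0.008,0],[1,0,-0.023,0.010,0],[1,0,-0.023,0.010,0]]' 25; python3 st.py
python3 - <<'E'
from h import *
a=get_image("side")[120:220,240:360]
cv2.imwrite("pics/c4.png",cv2.resize(a,(720,600),interpolation=2))
E
```

```text
time: 4.25
ee_pos: [0.5357, 0.1614, 0.1479]
eef_rot: [-1.57, -0.029, 0.029]
wrist_force: [-4.0, 0.3, -2.5]
width: 0.11
4.25 [0.5357 0.1614 0.1479] [-4.   0.3 -2.5] 0.11 [0.23 0.42 1.6  0.   1.12 0.19] yaw x 2.1
to lever, tool axes [ 0.002   0.0309 -0.0101]
```

View pics/c4.png

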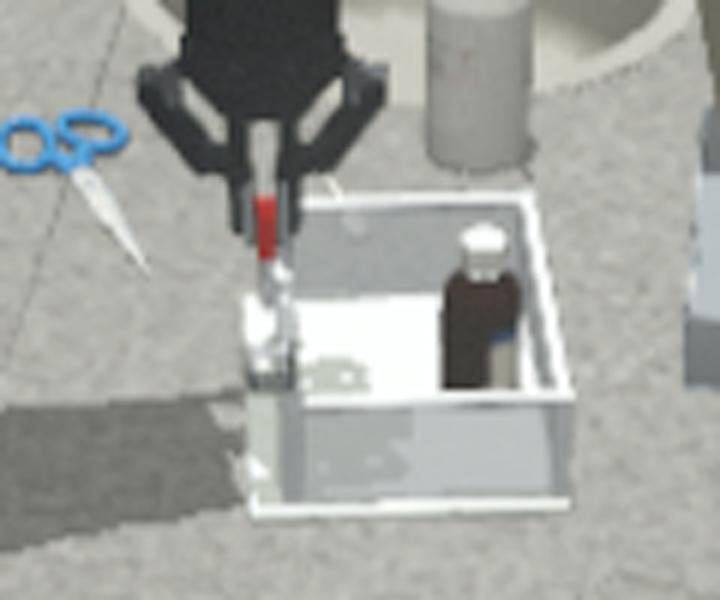

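The lever is up 24 mm in the grip. Next, the arc about the hinge.

Run:
```python
import numpy as np
x,y=-.0097,-.120
for d in range(0,91,6):
    a=np.radians(d);c,s=np.cos(a),np.sin(a);print(d,round(x*c+y*s-x,4),round(-x*s+y*c-y,4))
```

```text
0 0.0 0.0
6 -0.0125 0.0017
12 -0.0247 0.0046
18 -0.0366 0.0089
24 -0.048 0.0143
30 -0.0587 0.0209
36 -0.0687 0.0286
42 -0.0778 0.0373
48 -0.086 0.0469
54 -0.0931 0.0573
60 -0.0991 0.0684
66 -0.1039 0.0801
72 -0.1074 0.0921
78 -0.1097 0.1045
84 -0.1107 0.1171
90 -0.1103 0.1297
```

```bash
python3 -m handwheel '[[1,-0.0062,0,0.0007,3],[1,-0.0125,0,0.0017,6],[1,-0.0247,0,0.0046,12],[1,-0.0366,0,0.0089,18],[1,-0.0366,0,0.0089,18]]' 25; python3 st.py
python3 - <<'E'
from h import *
a=get_image("side")[120:220,240:360]
cv2.imwrite("pics/c5.png",cv2.resize(a,(720,600),interpolation=2))
E
```

```text
time: 4.8
ee_pos: [0.4981, 0.1687, 0.1477]
eef_rot: [-1.56, 0.22, -0.221]
wrist_force: [-3.3, -2.7, 0.2]
width: 0.112
4.8 [0.4981 0.1687 0.1477] [-3.3 -2.7  0.2] 0.112 [ 0.26  0.35  1.7  -0.    1.09  0.54] yaw x -16.11
to lever, tool axes [ 0.0432  0.0307 -0.0055]
```

View pics/c5.png

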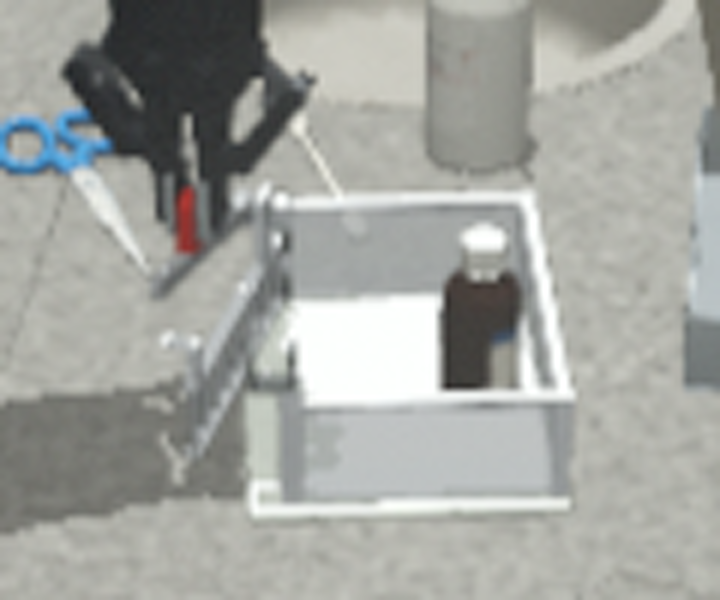

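The gate is swinging open with the bar raised and the lever held at crop (187,220). Continuing to about 90°.

```bash
python3 -m handwheel '[[1,-0.0125,0,0.0017,6],[1,-0.0247,0,0.0046,12],[1,-0.0366,0,0.0089,18],[1,-0.048,0,0.0143,24],[1,-0.0587,0,0.0209,30],[1,-0.0687,0,0.0286,36],[1,-0.0687,0,0.0286,36]]' 25; python3 st.py
```

```text
time: 5.55
ee_pos: [0.4396, 0.2153, 0.1476]
eef_rot: [-1.453, 0.71, -0.708]
wrist_force: [-11.8, -7.9, 6.6]
width: 0.112
5.55 [0.4396 0.2153 0.1476] [-11.8  -7.9   6.6] 0.112 [ 0.38  0.28  1.8  -0.    1.06  1.29] yaw x -52.06
to lever, tool axes [0.111  0.0304 0.0384]
```

A radial load of 14 N has built up away from the hinge, so my radius is slightly short. I'll move outwards about 1.5 mm (-tz) as I continue.

```bash
python3 -m handwheel '[[1,0,0,-0.001,0],[1,-0.0125,0,0.0002,6],[1,-0.0247,0,0.0031,12],[1,-0.0366,0,0.0074,18],[1,-0.0366,0,0.0074,18]]' 25; python3 st.py
```

```text
time: 6.05
ee_pos: [0.424, 0.2493, 0.1475]
eef_rot: [-1.354, 0.947, -0.948]
wrist_force: [-2.0, -0.2, -0.1]
width: 0.112
6.05 [0.424  0.2493 0.1475] [-2.  -0.2 -0.1] 0.112 [0.46 0.28 1.79 0.   1.06 1.68] yaw x -69.96
to lever, tool axes [0.1311 0.0305 0.0736]
```

```bash
python3 -m handwheel '[[1,-0.0125,0,0.0017,6],[1,-0.0247,0,0.0046,12],[1,-0.0366,0,0.0085,18],[1,-0.0366,0,0.0085,18],[1,-0.0366,0,0.0085,18]]' 25; python3 st.py
python3 - <<'E'
from h import *
a=get_image("side")[90:220,190:346];b=get_image("top")[165:275,150:250]
cv2.imwrite("pics/c6.png",np.hstack([cv2.resize(a,(400,333),interpolation=2),cv2.resize(b,(303,333),interpolation=2)]))
E
```

```text
time: 6.55
ee_pos: [0.4197, 0.2853, 0.1474]
eef_rot: [-1.228, 1.179, -1.179]
wrist_force: [0.7, 0.9, -0.2]
width: 0.111
6.55 [0.4197 0.2853 0.1474] [ 0.7  0.9 -0.2] 0.111 [ 0.52  0.32  1.75 -0.    1.07  2.05] yaw x -87.65
to lever, tool axes [0.1387 0.0304 0.1127]
```

View pics/c6.png

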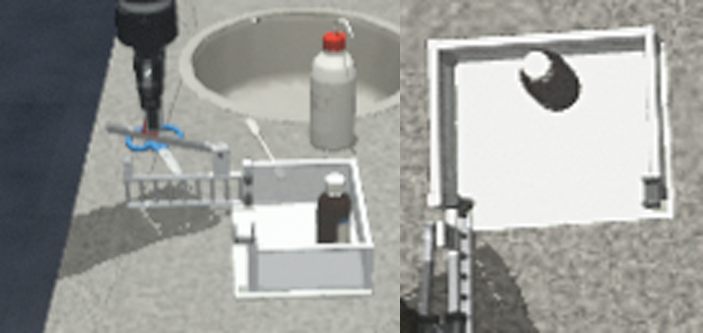

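The gate stands about 90° open, at side crop (185,190), with the bar tilted up in the grip and the bottle untouched at (335,210). Now I release.

```bash
python3 -m handwheel '[[0.7,0,0,0,0],[0.5,0,0,0,0],[0.5,0,0,0,0],[0.5,0,0,0,0],[0.5,0,-0.02,0,0],[0.5,0,-0.05,0,0],[0.5,0,-0.09,0,0],[0.5,0,-0.12,0,0],[0.5,0,-0.12,0,0]]' 25; python3 st.py
python3 - <<'E'
from h import *
A=get_image("side");B=get_image("top")
a=A[90:220,190:346];b=B[165:275,150:250]
cv2.imwrite("pics/c7.png",np.hstack([cv2.resize(a,(400,333),interpolation=2),cv2.resize(b,(303,333),interpolation=2)]))
cv2.imwrite("pics/c7s.png",A);cv2.imwrite("pics/c7t.png",B)
E
```

```text
time: 7.55
ee_pos: [0.4202, 0.2863, 0.2714]
eef_rot: [-1.22, 1.179, -1.183]
wrist_force: [0.4, 0.5, -0.5]
width: 0.5
7.55 [0.4202 0.2863 0.2714] [ 0.4  0.5 -0.5] 0.5 [ 0.53  0.19  1.61 -0.    1.34  2.06] yaw x -87.9
to lever, tool axes [0.1396 0.1547 0.1119]
```

View pics/c7.png

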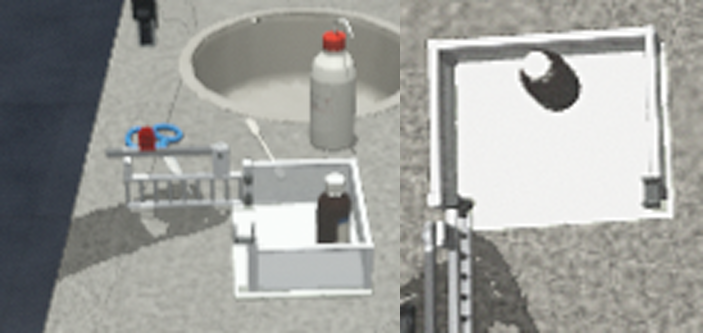

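View pics/c7s.png

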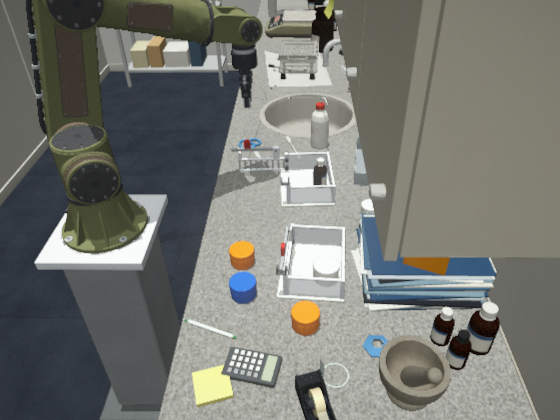

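The bar is level again with the lever at side (248,144), and the gate is about 90° open. The bottle, the jar and the jar's gate (lever at (283,248)) are unchanged, and the gripper is well clear. Handing in.

```bash
python3 -m handwheel '[[0.5,0,0,0,0],[0.5,0,0,0,0],[0.5,0,0,0,0]]'
python3 - <<'E'
from h import *
for n,f in(("side","c7s"),("top","c7t")):
    d=cv2.absdiff(get_image(n),cv2.imread(f"pics/{f}.png")).max(2); print(n,(d>40).sum())
print(read_state()["wrist_force"].round(1)); close_job()
E
```

```text
time: 7.95
ee_pos: [0.4191, 0.2856, 0.2665]
eef_rot: [-1.228, 1.183, -1.182]
wrist_force: [-0.6, 0.1, 0.4]
width: 0.502
side 507
top 223
[-0.2  0.   0.1]
the job is handed in; nothing more can be done
```

The gate on the brown bottle's pen is open about 90°, the latch bar has dropped back to level, and the job was handed in at about 8 s.

I pinched the red lever, lifted it about 24 mm, swung the gate around its hinge, let go and raised the gripper about 120 mm clear.

**Last checks:** In the last pictures I viewed, the bottle and jar stand where they were and the jar's gate is shut. The wrist force is near zero.

**Forces:** Two loads were off along the way, both well under the limits, and I corrected each. Closing on the lever gave about 16 N sideways and 12.5 N up. Partway through the swing the load reached about 16 N, mostly pushing the tool away from the hinge.

**Not fully settled:** The final picture comparison did not come out zero, with about 500 changed pixels in the side view and 220 in the top. The arm was still settling by a few mm between the two pictures, which I take to be the cause. I did not view the final pictures to confirm that.

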